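# Lock the slotted clamp plate on its post with a hairpin clip

## Task

Fit the slotted clamp plate over the upright post of the specimen stand so that it lies flat and roughly centred on the base, in line with it, then lock it there: slide the hairpin clip's straight leg through the post's cross hole above the plate, until the bowed leg has sprung shut round the post. Be gentle: set the plate down without a knock, never force the clip, let go of everything, and leave the other things on the bench where they are.

Things in the scene. Friction and masses are not known exactly. Their poses are not given: they have to be found in the camera images.
- stand: Stand fixed to the bench: grey cast base 150 x 100 x 25 mm (x, y, z), steel post 18 mm diameter rising to 71 mm above the bench. Origin: centre of the base's underside; x along the post's cross hole and the base's slot, z up. The post was clamped by hand in the slot: it stands up to 18 mm either way of centre along x (not shown by this pose; central in y) and stays put.
- stand_hole (a point): Point on the base's axis at the cross hole's height, 57 mm above the bench; the real hole is with the post, up to 18 mm off along the stand's x. It goes right through along x, 7 mm wide and 8 mm high with eased mouths; the clip may enter from either end.
- stand_seat (a point): Centre of the base's top face, 25 mm above the bench, where the plate's underside rests; lay the plate with its centre here, lengthwise along the stand's x, and its slot clears the post wherever that stands.
- clip: Loose hairpin clip, 70 g, lying flat: light grey plastic grip block 30 x 16 x 16 mm (x, y, z) to hold it by; from its front (+x) runs a straight steel leg along x, 5 mm diameter, its axis 8 mm above the underside, and beside it, on the -y side, a sprung bowed leg of the same wire. Origin: centre of the grip's underside; z up.
- clip_bow (a point): Point on the straight leg's axis 35.5 mm ahead of the clip's origin: on the post's axis when the clip is home. The bowed leg is hollow here; its neck is 5.5 mm further on, its flared end 22 mm further on and 14 mm aside. Behind, 9.5 mm back, is the front of a stop collar, 14 mm diameter.
- clip_arm (a joint): How far the bowed leg is sprung open, rad: 0 free, up to about 0.1 while its neck rides over the post (takes 10 to 16 N of push), under 0.02 when shut round the post and let go (up to 0.055 while still held). Some 0.5 mm further the stop collar meets the post and the push rises steeply: stop there, at 18 to 20 N; over 25 N is too much.
- spray: Bystander: blue spray can, 52 mm diameter, 170 mm tall, origin under its centre.
- jar: Bystander: amber jar, 60 mm diameter, 75 mm tall, origin under its centre.
- spanner: Bystander: steel spanner 160 mm long, lying on the bench, origin under its middle.
- driver: Bystander: screwdriver 170 mm long, lying on the bench, origin under its middle.
- puck: Bystander: black rubber test button, 44 mm diameter, 12.5 mm thick.
- washer: Bystander: steel washer, 42 mm outside, 14 mm bore, 6 mm thick (too small for the post).
- slug: Bystander: black rubber button, 32 mm diameter, 12 mm thick, in the white tray.
- clip_tip (a point): Round tip of the straight leg, 68 mm ahead of the clip's origin. When it has gone some 10 to 15 mm into the post the flared leg starts to be pushed open.
- plate: Loose aluminium clamp plate, about 140 g, lying flat: 98 x 44 x 20 mm (x, y, z) with an oblong slot right through its middle, 60 x 24 mm (x, y). Origin: centre of the underside, z up. Grip it across its 44 mm width. On the base its top is 45 mm above the bench.
Mind the look-alikes: they are no part of the job. Leave any blue or purple look-alike of the clip alone.

How it is judged:
By the outcome, as a careful person would: the job done as asked, in the order asked, and still so for the second after the job is handed in, with the robot touching nothing.
It also fails if it takes over 64 s, if anything falls off the work surface, if the arm or the gripper's body presses on something with over 40 N, if the wrist force passes 120 N, or if a joint passes its speed limit or range.

## Robot

A 7-joint arm with a two-finger parallel gripper is mounted at the origin on the work surface. World frame = base frame: x ahead of the robot, y to its left, z up, the work surface at z = 0. Lengths are in m, angles in rad, forces in N, time in s.
With the tool pointing down it reaches from about 0.4 to 0.85 m from the base axis. Payload 10.4 kg.
Tool frame: the origin (TCP) lies midway between the tips of the shut fingers; the grasp point (between the pads) lies 19 mm behind it (manip.pinch_z is the distance from the TCP to the grasp point, in m); y points along the fingers, x is the direction in which the jaws open and shut, and the axes are right-handed (so a half turn about y gives the same grasp; the last joint's range is limited). The gripper opens to 85 mm and grips with 20 to 120 N. Pads are 22 mm wide; open, the fingers measure 114 mm over their backs; the gripper's body (76 mm by 85 mm) begins 54 mm behind the grasp point. The pads swing forward as they close: fully open they stand 13 mm farther back than shut.
Start: joints at [1.206, 0.332, -0.065, 1.46, 0.022, 1.35, -0.088], TCP at [0.21, -0.589, 0.231] pointing down, gripper open.
Joint ranges: [-2.6, 2.6], [-0.5, 2.12], [-1.47, 1.34], [0.16, 2.42], [-1.27, 4.41], [0.06, 2.06], [-2.6, 2.6]. Speed limits (rad/s): [2.22, 2.22, 2.79, 2.79, 3.14, 3.14, 3.14].

## Interface

Orientations are given as a unit quaternion [x, y, z, w].
In Python, from workcell import manip gives the robot as it stands.
- The arm moves only by the shell command python3 -m pendant 'ROWS' [OPENING] [FORCE]. ROWS is a JSON object of lists of equal length, an entry for each row: "offset": the shift along the tool's x, y, z scaled (see below), a list of three; "turn": the turn, a rotation vector about the tool's x, y, z scaled (see below), a list of three. A call has 1 to 12 rows; each row is the pose to reach, as a shift and turn from the pose measured when the call began, along the tool's axes at that moment; what a row does not reach only later rows make up. The controller multiplies each number of a shift by 200 mm and each number of a turn by 45 degrees. A row lasts 1/8 s, in which the tool goes at most 62.5 mm and 10.7 degrees, less where a joint would pass 70% of its speed; a pose out of reach is approached as far as the arm can. A call with a number of a shift or a turn outside -1 to 1 is refused whole. A call with a gripper value outside its range is refused whole. OPENING is the opening in per cent of the stroke, from 0 (shut) to 100 (fully open), set as the call begins (- or left out, the last holds). The fingers move at their own pace and stop on an object; FORCE is the grip in N (left out, the last holds). Time passes only in rows, so rows that repeat a pose let the fingers close. It gives the time, the measured TCP pose, the force and the opening at its end, in the units of the state.
- manip.get_obs(): the state, without advancing time (a new reading comes with each control period).
- manip.camera(name): name is "scene" or "top"; returns (picture, depth): 420x560x3 uint8, red, green, blue; 420x560 float32, m along the optical axis (not along the pixel's ray), 0 where there is no reading.
- manip.camera_model(name): a dict with "intrinsics" (3x3 intrinsics, pixels), "k1" (the pictures are not rectified: a ray, as slopes to the right and down, at radius r is drawn at 1 + k1 r^2 times it, then the intrinsics apply), "R" (3x3) and "t" (3): a world point X has camera coordinates R X + t. Camera axes: x right, y down, z forward; pixel columns grow to the right and rows downward; lengths in m; the calibration is good to about 2 mm. A picture is of the moment at which its call begins. camera_model takes no time and is no camera call.
- manip.hand_in(): hands the job in, once; it reports no verdict.
The state is a dict: "clock": time; "joint_pos": joint angles; "joint_velocities": joint speeds; "tau": joint torques, N m; "position": TCP position; "ee_rot": TCP orientation; "ft_force": force on the tool from outside, world axes, zero at the start; "torque": the same for the moment, N m; "grip_width": opening from 0.0 (shut) to 1.0 (fully open).
Only numpy, scipy, OpenCV 4.12 (cv2) and the standard library are available. Lean on these libraries where they do the work, as an engineer would, in place of code of your own. Each camera call takes 0.05 s, during which the arm holds its last target. There are 200 camera calls.

## Working session

There is one attempt and no reset: what is moved stays moved. The work goes in short steps, Python scripts to look and compute and a shell command to move; the robot and the scene stay as the last step left them, time stands still between calls to the robot, and variables do not carry over. Pictures are saved under pics/ and viewed, about 8 in all and at most 12, crops included, and the job is handed in when it is done.

```bash
ls; mkdir -p pics; python3 - <<'E'
from workcell import manip
import cv2, numpy as np
for n in ("scene","top"):
    p,d=manip.camera(n); cv2.imwrite(f"pics/{n}0.png",p[:,:,::-1]); np.savez(f"pics/{n}0.npz",p=p,d=d)
    m=manip.camera_model(n); print(n,{k:np.round(np.array(v),4).tolist() for k,v in m.items()})
print(manip.get_obs(), manip.pinch_z)
E
```

```text
pics
scene {'intrinsics': [[410.0923, 0.0, 279.2362], [0.0, 410.0923, 208.4438], [0.0, 0.0, 1.0]], 'k1': -0.075, 'R': [[-0.8115, 0.5839, -0.024], [0.3594, 0.4664, -0.8083], [-0.4608, -0.6645, -0.5883]], 't': [0.3868, -0.2055, 1.2926]}
top {'intrinsics': [[458.4775, 0.0, 276.2328], [0.0, 458.4775, 210.8547], [0.0, 0.0, 1.0]], 'k1': -0.0244, 'R': [[-0.0125, -0.9999, -0.0028], [-0.9881, 0.0128, -0.153], [0.153, 0.0008, -0.9882]], 't': [0.1086, 0.5659, 1.2323]}
{'clock': 0.1, 'joint_pos': array([ 1.2064517 ,  0.33281445, -0.06468258,  1.46086788,  0.02162607,
        1.34993494, -0.08849714]), 'joint_velocities': array([ 9.89734531e-04, -7.84757840e-04,  1.18982016e-03, -3.29675256e-03,
       -8.29237710e-04, -9.92526547e-05,  6.67660216e-04]), 'tau': array([ 1.67738974e-03, -6.26748419e+01,  4.94530855e-02, -3.92437077e+01,
        1.62657921e-02,  6.98138014e-03, -1.25354363e-04]), 'position': array([ 0.20931683, -0.58853328,  0.23058683]), 'ee_rot': array([-0.57749833,  0.40809576, -0.40729217,  0.57798497]), 'ft_force': array([ 0.41441527,  0.11187764, -0.03778573]), 'torque': array([-0.00383621, -0.05819025,  0.02338105]), 'grip_width': 1.0034066722510362} 0.0187
```

View pictures.

View pics/top0.png

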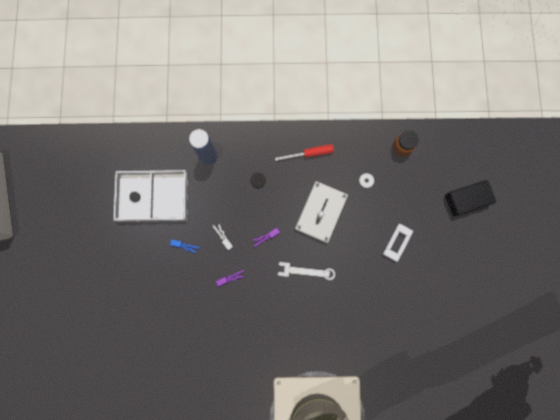

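View pics/scene0.png

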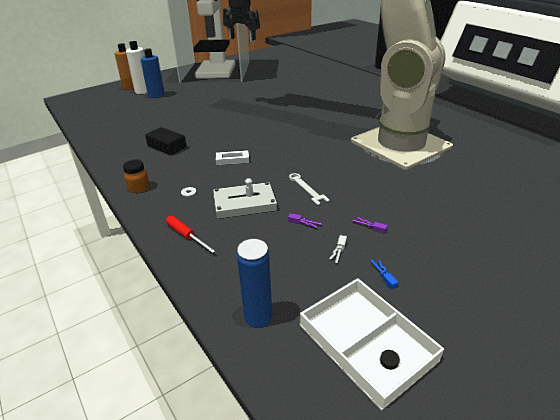

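Top view: grey stand at (322,212) with its post near (320,213), white slotted plate at (398,243), the light grey clip at (223,238) with its legs toward (217,226). There are purple and blue look-alikes around the clip. The scene view agrees.

```bash
cat > h.py <<'E'
import numpy as np, cv2
from workcell import manip
from scipy.spatial.transform import Rotation as Ro
def cast(n,uv,z):
    m=manip.camera_model(n);K=np.array(m["intrinsics"]);R=np.array(m["R"]);t=np.array(m["t"])
    D=np.array([m["k1"],0,0,0,0.])
    uv=np.asarray(uv,float).reshape(-1,1,2)
    s=np.tan(0)+cv2.undistortPoints(uv,K,D).reshape(-1,2)
    d=np.c_[s,np.ones(len(s))]@R; c=-R.T@t
    return c+d*((z-c[2])/d[:,2])[:,None]
def proj(n,X):
    m=manip.camera_model(n);R=np.array(m["R"]);
    return cv2.projectPoints(np.asarray(X,float).reshape(-1,1,3),cv2.Rodrigues(R)[0],np.array(m["t"]),np.array(m["intrinsics"]),np.array([m["k1"],0,0,0,0.]))[0].reshape(-1,2)
def blob(n,p,box,z,thr=110,smax=60):
    """bright, unsaturated blob in box (u0,v0,u1,v1) -> world xy contour at height z"""
    u0,v0,u1,v1=box;q=p[v0:v1,u0:u1].astype(int)
    m=((q.min(2)>thr)&(q.max(2)-q.min(2)<smax)).astype(np.uint8)
    c=max(cv2.findContours(m,cv2.RETR_EXTERNAL,cv2.CHAIN_APPROX_NONE)[0],key=cv2.contourArea).reshape(-1,2)+[u0,v0]
    return c,cast(n,c,z)[:,:2]
def rect(w):
    (c,s,a)=cv2.minAreaRect((w*1000).astype(np.float32))
    if s[0]<s[1]: s=s[::-1];a+=90
    return np.round(c,1),np.round(s,1),round((a+90)%180-90,1)
E
python3 - <<'E'
from h import *
T=np.load("pics/top0.npz");S=np.load("pics/scene0.npz")
for name,b,z in (("stand",(290,175,352,248),.025),("plate",(380,218,418,268),.02),("clip",(208,218,238,252),.008)):
    for thr in (90,130):
        c,w=blob("top",T["p"],b,z,thr);print(name,thr,rect(w),c.min(0),c.max(0))
for name,b,z in (("stand",(208,178,280,220),.025),("plate",(212,145,252,168),.02),("clip",(326,232,352,266),.008)):
    for thr in (90,130):
        c,w=blob("scene",S["p"],b,z,thr);print("scene",name,thr,rect(w),c.min(0),c.max(0))
a=cv2.resize(T["p"][170:260,205:425,::-1],None,fx=3.6,fy=3.6,interpolation=cv2.INTER_CUBIC)
b=np.hstack([cv2.resize(S["p"][172:222,205:285,::-1],(400,250),interpolation=cv2.INTER_CUBIC),cv2.resize(S["p"][225:275,310:390,::-1],(392,250),interpolation=cv2.INTER_CUBIC)])
cv2.imwrite("pics/crop0.png",np.vstack([a,b]))
o=manip.get_obs();print(np.round(Ro.from_quat(o["ee_rot"]).as_matrix(),3))
E
```

```text
stand 90 (array([567.9, -26. ]), array([156.7, 107.9]), -24.1) [294 180] [348 243]
stand 130 (array([567.7, -26.1]), array([151.2, 101.6]), -24.2) [295 181] [347 241]
plate 90 (array([ 478.3, -239.5]), array([105.1,  51.8]), -30.4) [383 223] [413 261]
plate 130 (array([ 477.8, -239.4]), array([100.7,  47.2]), -29.3) [383 224] [412 261]
clip 90 (array([503.2, 256.1]), array([88.2, 24.7]), 31.5) [211 223] [232 250]
clip 130 (array([502. , 255.5]), array([82.7, 19.3]), 30.9) [213 224] [232 249]
scene stand 90 (array([569.1, -25.9]), array([159.5, 150.3]), 65.7) [213 178] [276 217]
scene stand 130 (array([569.4, -23.4]), array([148.4, 100.3]), -24.2) [213 183] [276 211]
scene plate 90 (array([ 486.8, -225.5]), array([98.4, 77.9]), -30.5) [215 150] [248 164]
scene plate 130 (array([ 478.3, -237.2]), array([95.8, 49.8]), -28.5) [216 150] [248 160]
scene clip 90 (array([499.3, 252. ]), array([92.7, 20.4]), 31.9) [329 235] [346 262]
scene clip 130 (array([500.9, 252.2]), array([90.1, 19. ]), 33.2) [329 235] [346 262]
[[ 0.335 -0.001  0.942]
 [-0.942  0.001  0.335]
 [-0.001 -1.    -0.   ]]
```

View pics/crop0.png

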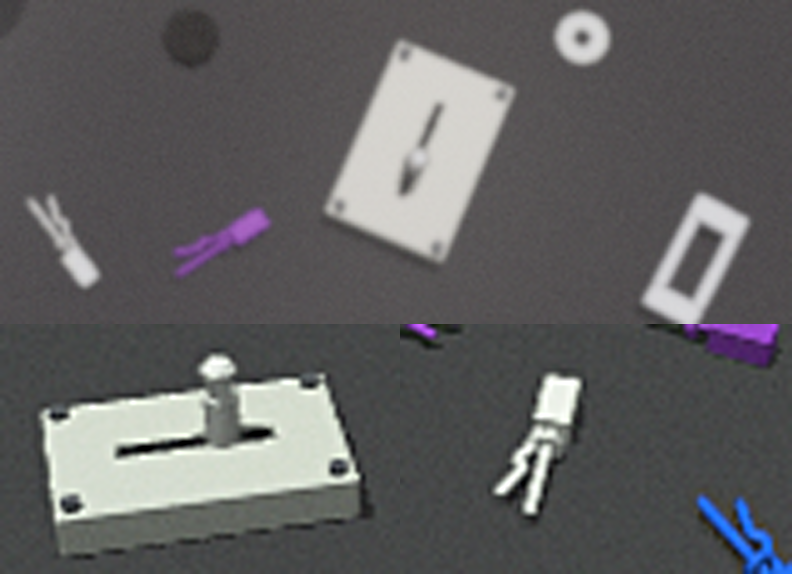

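The enlarged crop shows a near-white stand with its post off centre toward the slot's lower-left end, at about top pixel (321,214) and scene pixel (248.6,180). The clip's straight leg is the left one in the top view, with the bowed leg on its right.

```bash
cat >> h.py <<'E'
def go(x,y,z,yaw,cur=None):
    """pendant numbers from present pose to TCP x,y,z mm, tool y down, jaw (tool x) at yaw deg"""
    o=manip.get_obs();R=Ro.from_quat(o["ee_rot"]).as_matrix();a=np.radians(yaw)
    X=np.array([np.cos(a),np.sin(a),0]);Y=np.array([0,0,-1.]);G=np.c_[X,Y,np.cross(X,Y)]
    off=R.T@(np.array([x,y,z])/1e3-o["position"])/.2
    tr=Ro.from_matrix(R.T@G).as_rotvec()/(np.pi/4)
    j=np.degrees(np.arctan2(R[1,0],R[0,0]))
    print("offset",np.round(off,4).tolist(),"turn",np.round(tr,4).tolist(),"| pos mm",np.round(o["position"]*1e3,1),"jaw",round(j,2),"tilt",np.round(np.degrees(R[2,[0,2]]),2),"F",np.round(o["ft_force"],2),"grip",round(o["grip_width"],3),"t",round(o["clock"],2))
def two(uvt,uvs):
    m=[manip.camera_model(n) for n in("top","scene")];P=[];D=[]
    for n,uv in (("top",uvt),("scene",uvs)):
        a=cast(n,[uv],0.)[0];b=cast(n,[uv],.1)[0];P.append(a);D.append((b-a)/np.linalg.norm(b-a))
    M=np.c_[D[0],-D[1]];s=np.linalg.lstsq(M,P[1]-P[0],rcond=None)[0]
    A=P[0]+s[0]*D[0];B=P[1]+s[1]*D[1];return np.round((A+B)*500,1),round(np.linalg.norm(A-B)*1e3,1)
E
python3 - <<'E'
from h import *
print("post top:",two((321.1,213.5),(248.6,180.2)),cast("top",[(321.1,213.5)],.071)*1e3,cast("scene",[(248.6,180.2)],.071)*1e3)
a=np.radians(-24.2);ex=np.array([np.cos(a),np.sin(a)])
for c in (568,-26),(569,-24.5):
  for q in (cast("top",[(321.1,213.5)],.071),cast("scene",[(248.6,180.2)],.071)):
    d=q[0,:2]*1e3-c;print(np.round([d@ex,d@[-ex[1],ex[0]]],1))
T=np.load("pics/top0.npz")
# clip grip block: top pixels of block, leg tip
c,w=blob("top",T["p"],(208,218,238,252),.012,110)
q=T["p"][218:252,208:238].min(2)
m=cv2.morphologyEx((q>120).astype(np.uint8),cv2.MORPH_OPEN,np.ones((4,4)))
cc=max(cv2.findContours(m,cv2.RETR_EXTERNAL,cv2.CHAIN_APPROX_NONE)[0],key=cv2.contourArea).reshape(-1,2)+[208,218]
print("grip",rect(cast("top",cc,.016)[:,:2]),cc.mean(0))
print("tip",cast("top",[(213.5,225.5)],.008)*1e3,"scene", cast("scene",[(336.2,262)],.008)*1e3)
go(478,-238.5,110,60.5)
E
```

```text
post top: (array([554.1, -20.6,  66.7]), np.float64(1.6)) [[554.11670452 -20.60572722  71.        ]] [[557.02310679 -13.95544032  71.        ]]
[-14.9  -0.8]
[-14.9   6.5]
[-15.2  -2.5]
[-15.2   4.7]
grip (array([490.8, 247.4]), array([63. , 20.6]), 30.9) [224.93333333 239.8       ]
tip [[532.80017188 280.72251756   8.        ]] scene [[533.55886787 283.05704934   8.        ]]
offset [-1.1979, 0.6044, 1.8523] turn [-0.0019, -2.9093, -0.001] | pos mm [ 209.3 -588.5  230.6] jaw -70.42 tilt [-0.08 -0.01] F [ 0.41  0.11 -0.04] grip 1.003 t 0.1
```

```bash
python3 -m pendant '{"offset":[[-0.15,0,0.23],[-0.3,0,0.46],[-0.45,0,0.69],[-0.6,0,0.92],[-0.6,0,0.92]],"turn":[[0,0,0],[0,0,0],[0,0,0],[0,0,0],[0,0,0]]}' 100 40
python3 -m pendant '{"offset":[[-0.15,0,0.23],[-0.3,0.1,0.46],[-0.45,0.2,0.69],[-0.6,0.3,0.93],[-0.6,0.3,0.93]],"turn":[[0,0,0],[0,0,0],[0,0,0],[0,0,0],[0,0,0]]}'
python3 -m pendant '{"offset":[[0,0,0],[0,0,0],[0,0,0],[0,0,0],[0,0,0]],"turn":[[0,-0.23,0],[0,-0.46,0],[0,-0.69,0],[0,-0.92,0],[0,-0.97,0]]}'
python3 -m pendant '{"offset":[[0,0,0],[0,0,0],[0,0,0],[0,0,0],[0,0,0]],"turn":[[0,-0.23,0],[0,-0.46,0],[0,-0.69,0],[0,-0.92,0],[0,-0.97,0]]}'
python3 -m pendant '{"offset":[[0,0,0],[0,0,0],[0,0,0],[0,0,0],[0,0,0]],"turn":[[0,-0.23,0],[0,-0.46,0],[0,-0.69,0],[0,-0.92,0],[0,-0.97,0]]}'
python3 -c "
from h import *
go(478,-238.5,3,60.3);print(manip.get_obs()['joint_pos'])"
```

```text
clock: 0.72
position: [0.3458, -0.4099, 0.2308]
ee_rot: [-0.579, 0.406, -0.405, 0.58]
ft_force: [-0.7, -0.5, -0.5]
grip_width: 1.0
clock: 1.35
position: [0.4808, -0.2292, 0.1695]
ee_rot: [-0.579, 0.405, -0.402, 0.582]
ft_force: [-0.8, -0.0, 0.4]
grip_width: 1.001
clock: 1.98
position: [0.48, -0.2311, 0.1694]
ee_rot: [-0.688, 0.16, -0.157, 0.691]
ft_force: [0.7, -0.8, -0.9]
grip_width: 1.001
clock: 2.6
position: [0.4792, -0.2329, 0.1693]
ee_rot: [-0.697, -0.109, 0.11, 0.7]
ft_force: [0.0, 0.0, 0.1]
grip_width: 1.002
clock: 3.22
position: [0.4783, -0.2347, 0.1691]
ee_rot: [-0.606, -0.362, 0.362, 0.609]
ft_force: [0.0, -0.5, 0.0]
grip_width: 1.0
offset [-0.0191, 0.8306, -0.0114] turn [-0.0059, 0.0273, 0.0027] | pos mm [ 478.3 -234.7  169.1] jaw 61.53 tilt [0.12 0.26] F [ 0.03 -0.51  0.03] grip 1.0 t 3.23
[ 0.92204235  0.23518673 -0.62161711  1.75604345  0.14289267  1.20080738
  1.33494235]
```

```bash
python3 -m pendant '{"offset":[[-0.02,0.2,-0.011],[-0.02,0.4,-0.011],[-0.02,0.6,-0.011],[-0.02,0.75,-0.011],[-0.02,0.8,-0.011],[-0.02,0.82,-0.011],[-0.02,0.83,-0.011],[-0.02,0.83,-0.011]],"turn":[[-0.006,0.027,0.003],[-0.006,0.027,0.003],[-0.006,0.027,0.003],[-0.006,0.027,0.003],[-0.006,0.027,0.003],[-0.006,0.027,0.003],[-0.006,0.027,0.003],[-0.006,0.027,0.003]]}'
python3 -m pendant '{"offset":[[0,0,0],[0,0,0],[0,0,0],[0,0,0],[0,0,0],[0,0,0],[0,0,0],[0,0,0]],"turn":[[0,0,0],[0,0,0],[0,0,0],[0,0,0],[0,0,0],[0,0,0],[0,0,0],[0,0,0]]}' 40 40
python3 -c "
from h import *
go(478,-238.5,3,60.3)
for n in ('scene','top'):
    p,d=manip.camera(n);cv2.imwrite(f'pics/{n}1.png',p[:,:,::-1])
"
```

```text
clock: 4.22
position: [0.4783, -0.239, 0.004]
ee_rot: [0.612, 0.355, -0.355, -0.611]
ft_force: [0.3, -0.4, 0.4]
grip_width: 0.998
clock: 5.22
position: [0.4786, -0.2391, 0.0044]
ee_rot: [0.612, 0.355, -0.355, -0.611]
ft_force: [-1.7, -0.2, 6.2]
grip_width: 0.5
offset [0.0012, 0.0069, 0.0041] turn [0.0025, 0.0002, -0.0007] | pos mm [ 478.6 -239.1    4.4] jaw 60.31 tilt [-0.03 -0.11] F [-1.74 -0.15  6.25] grip 0.5 t 5.22
```

```bash
python3 -m pendant '{"offset":[[0,-0.02,0],[0,-0.06,0],[0,-0.15,0],[0,-0.3,0],[0,-0.45,0],[0,-0.55,0],[0,-0.55,0]],"turn":[[0,0,0],[0,0,0],[0,0,0],[0,0,0],[0,0,0],[0,0,0],[0,0,0]]}' 20 60
python3 - <<'E'
from h import *
go(568.3,-25.3,112,65.8)
E
```

```text
clock: 6.2
position: [0.4795, -0.2394, 0.1167]
ee_rot: [0.613, 0.356, -0.354, -0.609]
ft_force: [0.0, 0.8, -1.4]
grip_width: 0.497
offset [1.1498, 0.0216, 0.1447] turn [0.0074, -0.122, -0.0014] | pos mm [ 479.5 -239.4  116.7] jaw 60.31 tilt [-0.05 -0.33] F [ 0.02  0.79 -1.38] grip 0.497 t 6.2
```

```bash
python3 -m pendant '{"offset":[[0.12,0,0.03],[0.32,0,0.06],[0.52,0,0.09],[0.72,0,0.11],[0.85,0,0.13],[0.9,0,0.14]],"turn":[[0,-0.03,0],[0,-0.06,0],[0,-0.12,0],[0.007,-0.12,0],[0.007,-0.12,0],[0.007,-0.12,0]]}'
python3 - <<'E'
from h import *
go(568.3,-25.3,112,65.8)
E
```

```text
clock: 6.95
position: [0.5442, -0.0663, 0.1157]
ee_rot: [-0.593, -0.384, 0.385, 0.594]
ft_force: [0.4, -0.1, -2.2]
grip_width: 0.494
offset [0.2364, 0.0186, -0.0262] turn [-0.0015, 0.0027, -0.0005] | pos mm [544.2 -66.3 115.7] jaw 65.92 tilt [-0.02  0.07] F [ 0.41 -0.1  -2.2 ] grip 0.494 t 6.95
```

```bash
python3 -m pendant '{"offset":[[0.08,0.0,-0.01],[0.16,0.0,-0.02],[0.22,0.01,-0.026],[0.236,0.018,-0.026],[0.236,0.018,-0.026],[0.236,0.018,-0.026]],"turn":[[0,0,0],[0,0,0],[0,0,0],[0,0,0],[0,0,0],[0,0,0]]}'
python3 - <<'E'
from h import *
go(568.3,-25.3,30,65.8)
ims=[]
for n,b in (('scene',(195,130,305,230)),('top',(270,160,380,260))):
    p,d=manip.camera(n);cv2.imwrite(f'pics/{n}2.png',p[:,:,::-1]);u0,v0,u1,v1=b
    ims.append(cv2.resize(p[v0:v1,u0:u1,::-1],None,fx=3.6,fy=3.6,interpolation=cv2.INTER_CUBIC))
cv2.imwrite('pics/c2.png',np.hstack(ims))
E
```

```text
clock: 7.7
position: [0.5681, -0.0261, 0.1121]
ee_rot: [-0.593, -0.384, 0.385, 0.594]
ft_force: [0.2, -0.3, -0.8]
grip_width: 0.498
offset [0.0042, 0.4103, 0.0001] turn [-0.0015, 0.0017, -0.001] | pos mm [568.1 -26.1 112.1] jaw 65.88 tilt [-0.05  0.07] F [ 0.17 -0.31 -0.84] grip 0.498 t 7.7
```

View pics/c2.png

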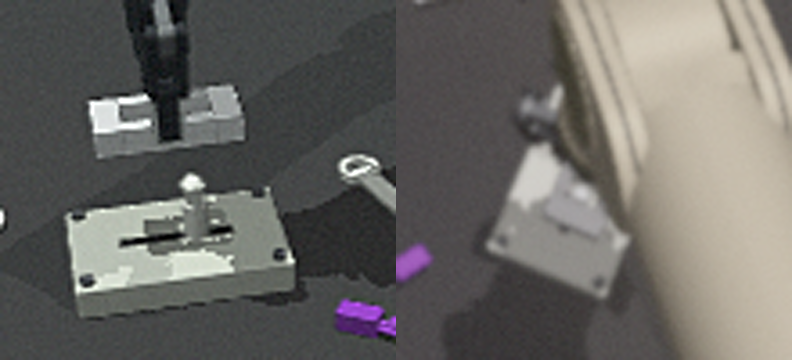

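Scene crop: the held plate is level with its slot over the post, whose tip is at crop (193,182). In the top view the arm hides most of it. I'll descend in stages, watching the force.

```bash
python3 -m pendant '{"offset":[[0.004,0.05,0],[0.004,0.11,0],[0.004,0.16,0],[0.004,0.19,0],[0.004,0.21,0],[0.004,0.23,0],[0.004,0.24,0],[0.004,0.24,0]],"turn":[[0,0,0],[0,0,0],[0,0,0],[0,0,0],[0,0,0],[0,0,0],[0,0,0],[0,0,0]]}'
python3 - <<'E'
from h import *
go(568.3,-25.3,29.4,65.8)
E
```

```text
clock: 8.8
position: [0.5685, -0.0252, 0.0642]
ee_rot: [-0.593, -0.384, 0.385, 0.594]
ft_force: [-1.0, -0.2, -0.7]
grip_width: 0.495
offset [-0.0005, 0.174, 0.0005] turn [-0.0011, 0.0017, -0.0008] | pos mm [568.5 -25.2  64.2] jaw 65.88 tilt [-0.04  0.05] F [-0.99 -0.19 -0.71] grip 0.495 t 8.8
```

```bash
python3 -m pendant '{"offset":[[0,0.04,0],[0,0.09,0],[0,0.125,0],[0,0.145,0],[0,0.153,0],[0,0.157,0],[0,0.16,0],[0,0.163,0],[0,0.165,0],[0,0.167,0],[0,0.169,0],[0,0.169,0]],"turn":[[0,0,0],[0,0,0],[0,0,0],[0,0,0],[0,0,0],[0,0,0],[0,0,0],[0,0,0],[0,0,0],[0,0,0],[0,0,0],[0,0,0]]}'
python3 -m pendant '{"offset":[[0,0.002,0],[0,0.004,0],[0,0.006,0],[0,0.006,0]],"turn":[[0,0,0],[0,0,0],[0,0,0],[0,0,0]]}'

```

```text
clock: 10.3
position: [0.5684, -0.0252, 0.0303]
ee_rot: [-0.593, -0.384, 0.385, 0.594]
ft_force: [0.1, 0.0, -1.6]
grip_width: 0.496
clock: 10.8
position: [0.5684, -0.0253, 0.0296]
ee_rot: [-0.593, -0.384, 0.385, 0.594]
ft_force: [-3.4, 0.4, 5.3]
grip_width: 0.499
```

```bash
python3 -m pendant '{"offset":[[0,-0.002,0],[0,-0.002,0],[0,-0.002,0],[0,-0.002,0],[0,-0.002,0]],"turn":[[0,0,0],[0,0,0],[0,0,0],[0,0,0],[0,0,0]]}' 90
python3 -m pendant '{"offset":[[0,-0.03,0],[0,-0.15,0],[0,-0.35,0],[0,-0.55,0],[0,-0.75,0],[0,-0.75,0]],"turn":[[0,0,0],[0,0,0],[0,0,0],[0,0,0],[0,0,0],[0,0,0]]}'
python3 - <<'E'
from h import *
go(482,242,170,121)
E
```

```text
clock: 11.42
position: [0.5684, -0.0252, 0.03]
ee_rot: [-0.593, -0.384, 0.385, 0.594]
ft_force: [-0.1, 0.3, -0.0]
grip_width: 0.899
clock: 12.18
position: [0.5703, -0.0248, 0.1836]
ee_rot: [0.595, 0.386, -0.383, -0.592]
ft_force: [-0.3, -0.4, -0.9]
grip_width: 0.898
offset [1.0373, 0.0644, 0.9485] turn [0.0059, -1.2248, -0.002] | pos mm [570.3 -24.8 183.6] jaw 65.88 tilt [ 0.04 -0.27] F [-0.34 -0.38 -0.85] grip 0.898 t 12.18
```

```bash
python3 - <<'E'
from h import *
go(482,242,170,121)
for n,(u0,v0,u1,v1),k in (("top",(205,214,242,256),17),("scene",(322,228,356,270),15)):
    p=np.load(f"pics/{n}0.npz")["p"]
    q=cv2.resize(p[v0:v1,u0:u1],None,fx=4,fy=4,interpolation=cv2.INTER_CUBIC).astype(int)
    m=((q.min(2)>115)&(q.max(2)-q.min(2)<60)).astype(np.uint8)
    nn,l,s,_=cv2.connectedComponentsWithStats(m);m=(l==1+np.argmax(s[1:,4])).astype(np.uint8)
    o=cv2.morphologyEx(m,cv2.MORPH_OPEN,cv2.getStructuringElement(cv2.MORPH_ELLIPSE,(k,k)))
    f=lambda M:(max(cv2.findContours(M,cv2.RETR_EXTERNAL,cv2.CHAIN_APPROX_NONE)[0],key=cv2.contourArea).reshape(-1,2)-1.5)/4+[u0,v0]
    w=cast(n,f(o),.014 if n=="top" else .010)[:,:2]; W=cast(n,f(m),.008)[:,:2]
    print(n,"block",rect(w))
    c=np.array(rect(w)[0]); 
    # profile across the axis, for axis direction guesses
    for a in (34,37,40):
        e=np.array([np.cos(np.radians(a)),np.sin(np.radians(a))]);d=W*1e3-c
        L=d@e;y=d@[-e[1],e[0]]
        print(a,"L",L.min().round(1),L.max().round(1),"left edge by L",[(int(b),y[(L>b-4)&(L<b+4)].max().round(1)) for b in (-15,-8,0,8,15,25,35,45,55) if ((L>b-4)&(L<b+4)).any()])
E
```

```text
offset [1.0373, 0.0644, 0.9485] turn [0.0059, -1.2248, -0.002] | pos mm [570.3 -24.8 183.6] jaw 65.88 tilt [ 0.04 -0.27] F [-0.34 -0.38 -0.85] grip 0.898 t 12.18
top block (array([494.4, 250.5]), array([67.8, 21.7]), 31.0)
34 L -33.2 52.3 left edge by L [(-15, np.float64(11.3)), (-8, np.float64(11.7)), (0, np.float64(11.4)), (8, np.float64(8.2)), (15, np.float64(7.6)), (25, np.float64(7.9)), (35, np.float64(8.5)), (45, np.float64(9.0)), (55, np.float64(6.6))]
37 L -33.0 52.4 left edge by L [(-15, np.float64(11.9)), (-8, np.float64(12.0)), (0, np.float64(11.6)), (8, np.float64(7.8)), (15, np.float64(7.0)), (25, np.float64(6.3)), (35, np.float64(6.5)), (45, np.float64(6.6)), (55, np.float64(3.9))]
40 L -32.9 52.4 left edge by L [(-15, np.float64(12.9)), (-8, np.float64(12.5)), (0, np.float64(12.1)), (8, np.float64(7.3)), (15, np.float64(6.9)), (25, np.float64(4.9)), (35, np.float64(4.7)), (45, np.float64(4.4)), (55, np.float64(1.7))]
scene block (array([477.5, 238.7]), array([34.3, 17.5]), 39.1)
34 L -20.4 72.9 left edge by L [(-15, np.float64(7.6)), (-8, np.float64(7.7)), (0, np.float64(8.5)), (8, np.float64(8.9)), (15, np.float64(8.9)), (25, np.float64(8.6)), (35, np.float64(5.9)), (45, np.float64(6.2)), (55, np.float64(6.7))]
37 L -20.2 73.0 left edge by L [(-15, np.float64(8.3)), (-8, np.float64(8.0)), (0, np.float64(8.5)), (8, np.float64(8.4)), (15, np.float64(8.3)), (25, np.float64(7.3)), (35, np.float64(4.1)), (45, np.float64(3.6)), (55, np.float64(3.7))]
40 L -20.5 73.0 left edge by L [(-15, np.float64(9.0)), (-8, np.float64(8.7)), (0, np.float64(8.5)), (8, np.float64(7.9)), (15, np.float64(7.7)), (25, np.float64(6.0)), (35, np.float64(2.3)), (45, np.float64(1.2)), (55, np.float64(0.7))]
```

```bash
python3 -m pendant '{"offset":[[0.12,0,0.12],[0.3,0,0.27],[0.48,0,0.43],[0.64,0,0.58],[0.75,0,0.68],[0.75,0,0.68]],"turn":[[0,-0.12,0],[0,-0.3,0],[0,-0.5,0],[0,-0.7,0],[0,-0.85,0],[0,-0.9,0]]}' 60
python3 - <<'E'
from h import *
go(478.4,241,60,128)
E
```

```text
clock: 12.92
position: [0.5061, 0.1702, 0.1827]
ee_rot: [0.423, 0.568, -0.567, -0.421]
ft_force: [-0.1, -0.4, 0.1]
grip_width: 0.599
offset [0.3801, 0.6128, 0.0324] turn [0.004, -0.4719, -0.003] | pos mm [506.1 170.2 182.7] jaw 106.76 tilt [-0.1 -0.2] F [-0.09 -0.41  0.15] grip 0.599 t 12.93
```

```bash
python3 -m pendant '{"offset":[[0.1,0.1,0.01],[0.2,0.25,0.02],[0.3,0.4,0.03],[0.36,0.52,0.032],[0.38,0.6,0.032],[0.38,0.613,0.032],[0.38,0.613,0.032]],"turn":[[0,-0.12,0],[0,-0.24,0],[0,-0.36,0],[0.004,-0.47,-0.003],[0.004,-0.472,-0.003],[0.004,-0.472,-0.003],[0.004,-0.472,-0.003]]}' 60
python3 - <<'E'
from h import *
go(478.4,241,2.5,128)
ims=[]
for n,b in (('scene',(290,190,400,290)),('top',(170,180,280,280))):
    p,d=manip.camera(n);cv2.imwrite(f'pics/{n}3.png',p[:,:,::-1]);u0,v0,u1,v1=b
    ims.append(cv2.resize(p[v0:v1,u0:u1,::-1],None,fx=3.6,fy=3.6,interpolation=cv2.INTER_CUBIC))
cv2.imwrite('pics/c3.png',np.hstack(ims))
E
```

```text
clock: 13.8
position: [0.4789, 0.2406, 0.0602]
ee_rot: [0.311, 0.635, -0.635, -0.31]
ft_force: [-0.2, -0.6, 0.3]
grip_width: 0.596
offset [0.0033, 0.2887, 0.001] turn [0.0004, -0.0018, -0.0004] | pos mm [478.9 240.6  60.2] jaw 127.92 tilt [-0.02 -0.02] F [-0.19 -0.57  0.32] grip 0.596 t 13.8
```

View pics/c3.png

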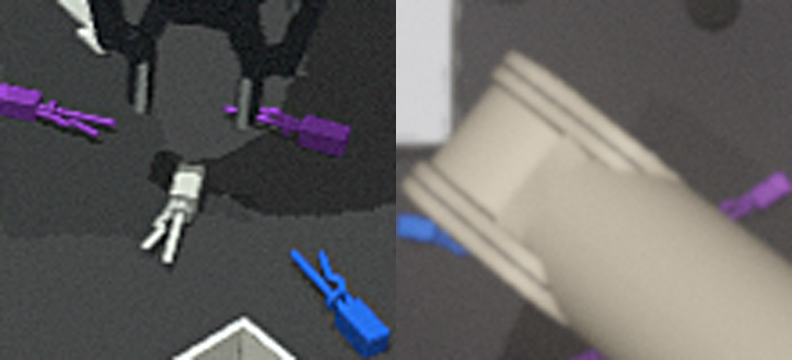

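Scene crop: the open fingers straddle the clip's grip at crop (186,182) and are square to it. The look-alikes are well clear. Descend and grip.

```bash
python3 -m pendant '{"offset":[[0.003,0.06,0],[0.003,0.14,0],[0.003,0.21,0],[0.003,0.25,0],[0.003,0.27,0],[0.003,0.282,0],[0.003,0.287,0],[0.003,0.287,0]],"turn":[[0,0,0],[0,0,0],[0,0,0],[0,0,0],[0,0,0],[0,0,0],[0,0,0],[0,0,0]]}' 50
python3 -m pendant '{"offset":[[0,0,0],[0,0,0],[0,0,0],[0,0,0],[0,0,0],[0,0,0],[0,0,0],[0,0,0]],"turn":[[0,0,0],[0,0,0],[0,0,0],[0,0,0],[0,0,0],[0,0,0],[0,0,0],[0,0,0]]}' 0 60
python3 -m pendant '{"offset":[[0,-0.02,0],[0,-0.06,0],[0,-0.15,0],[0,-0.3,0],[0,-0.45,0],[0,-0.55,0],[0,-0.55,0]],"turn":[[0,0,0],[0,0,0],[0,0,0],[0,0,0],[0,0,0],[0,0,0],[0,0,0]]}' 0 100
python3 - <<'E'
from h import *
go(478.4,241,2.5,128)
ims=[]
for n,b in (('scene',(290,160,400,260)),):
    p,d=manip.camera(n);cv2.imwrite(f'pics/{n}4.png',p[:,:,::-1]);u0,v0,u1,v1=b
    cv2.imwrite('pics/c4.png',cv2.resize(p[v0:v1,u0:u1,::-1],None,fx=5,fy=5,interpolation=cv2.INTER_CUBIC))
E
```

```text
clock: 14.9
position: [0.4791, 0.2412, 0.0035]
ee_rot: [0.311, 0.636, -0.635, -0.31]
ft_force: [-0.3, 0.2, 0.4]
grip_width: 0.501
clock: 15.9
position: [0.4793, 0.2413, 0.0039]
ee_rot: [0.311, 0.636, -0.635, -0.31]
ft_force: [-1.2, -0.2, 5.0]
grip_width: 0.169
clock: 16.77
position: [0.4799, 0.2416, 0.1155]
ee_rot: [0.312, 0.636, -0.634, -0.309]
ft_force: [-0.5, 1.1, -1.4]
grip_width: 0.151
offset [0.0034, 0.5649, 0.01] turn [0.0054, -0.0021, -0.0031] | pos mm [479.9 241.6 115.5] jaw 127.9 tilt [-0.14 -0.24] F [-0.54  1.12 -1.37] grip 0.151 t 16.77
```

View pics/c4.png

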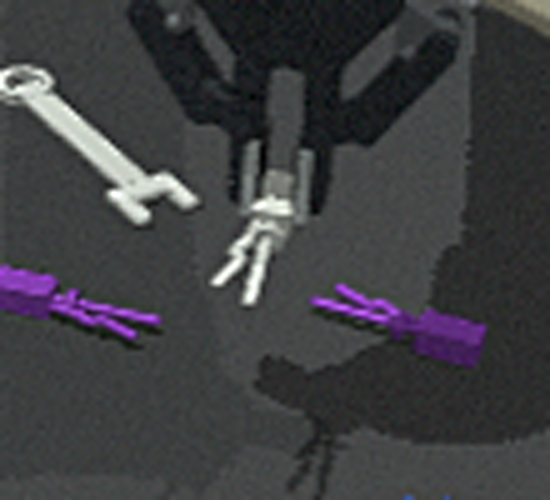

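Scene crop: the grey clip is held level between the pads with its tip at crop (250,298). The purple look-alikes and spanner are undisturbed.

```bash
python3 - <<'E'
from h import *
o=manip.get_obs();p=o["position"]*1e3
t=cast("scene",[(340,219.7)],.1196)[0]*1e3
e=np.array([np.cos(np.radians(37.9)),np.sin(np.radians(37.9))]);d=(t-p)[:2];print("tip rel fwd/left",d@e,d@[-e[1],e[0]])
go(470.7,18.6,80,65.8)
E
```

```text
tip rel fwd/left 68.45333760468935 0.4411132154884559
offset [-0.8514, 0.1709, 0.7179] turn [0.0042, 1.38, -0.0004] | pos mm [479.3 241.2 114.2] jaw 127.9 tilt [-0.11 -0.14] F [ 0.33  0.34 -0.71] grip 0.154 t 16.82
```

```bash
python3 -m pendant '{"offset":[[-0.1,0.0,0.1],[-0.25,0.0,0.23],[-0.43,0.0,0.38],[-0.6,0.0,0.53],[-0.75,0.0,0.65],[-0.85,0.0,0.72],[-0.85,0.0,0.72]],"turn":[[0,0.12,0],[0,0.3,0],[0,0.5,0],[0,0.7,0],[0,0.85,0],[0,0.95,0],[0,0.95,0]]}'
python3 - <<'E'
from h import *
go(470.7,18.6,70,65.8)
E
```

```text
clock: 17.7
position: [0.4699, 0.017, 0.1135]
ee_rot: [0.522, 0.478, -0.477, -0.521]
ft_force: [-0.4, -0.0, -1.6]
grip_width: 0.152
offset [0.008, 0.2177, -0.0028] turn [0.0026, 0.4261, 0.0006] | pos mm [469.9  17.  113.5] jaw 84.98 tilt [ 0.01 -0.12] F [-0.41 -0.01 -1.63] grip 0.152 t 17.7
```

```bash
python3 -m pendant '{"offset":[[0.008,0.04,-0.003],[0.008,0.1,-0.003],[0.008,0.17,-0.003],[0.008,0.23,-0.003],[0.008,0.27,-0.003],[0.008,0.29,-0.003],[0.008,0.303,-0.003],[0.008,0.303,-0.003]],"turn":[[0,0.12,0],[0,0.24,0],[0,0.36,0],[0.002,0.426,0],[0.002,0.426,0],[0.002,0.426,0],[0.002,0.426,0],[0.002,0.426,0]]}'
python3 - <<'E'
from h import *
go(470.7,18.6,52.9,65.8)
ims=[]
for n,b in (('scene',(205,140,315,230)),('top',(270,160,380,250))):
    p,d=manip.camera(n);np.savez(f"pics/{n}5.npz",p=p,d=d);u0,v0,u1,v1=b
    ims.append(cv2.resize(p[v0:v1,u0:u1,::-1],None,fx=3.6,fy=3.6,interpolation=cv2.INTER_CUBIC))
p=np.load("pics/scene5.npz")["p"][165:215,210:300,::-1]
cv2.imwrite('pics/c5.png',np.vstack([cv2.resize(p,None,fx=8.8,fy=8.8,interpolation=cv2.INTER_CUBIC)[:, :792][:270] if 0 else cv2.resize(p[:32],(792,282),interpolation=cv2.INTER_CUBIC),np.hstack(ims)[:316]]))
E
```

```text
clock: 18.7
position: [0.4709, 0.0187, 0.053]
ee_rot: [0.594, 0.385, -0.384, -0.594]
ft_force: [0.2, -0.1, -0.0]
grip_width: 0.155
offset [-0.0006, 0.0005, 0.0006] turn [0.0005, 0.0008, 0.0008] | pos mm [470.9  18.7  53. ] jaw 65.84 tilt [ 0.04 -0.02] F [ 0.16 -0.08 -0.01] grip 0.155 t 18.7
```

View pics/c5.png

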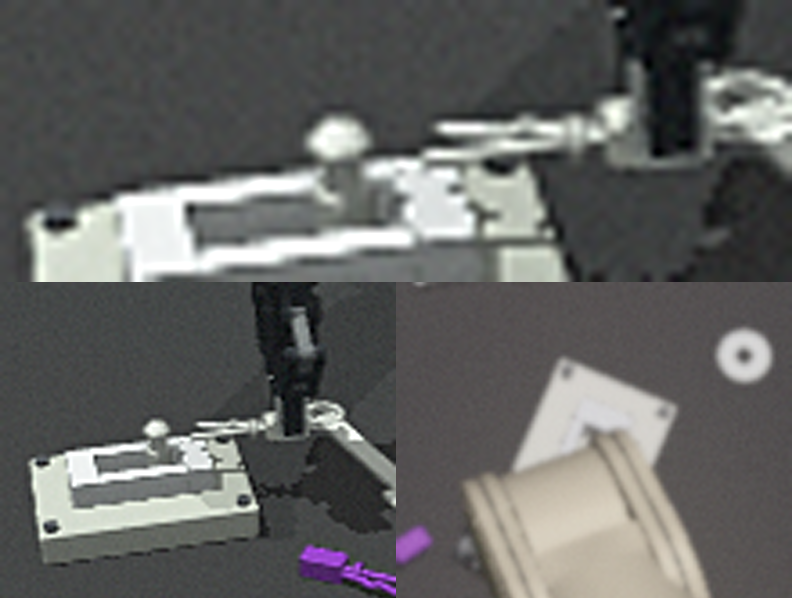

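Scene crop: plate flat on the base with the post through its slot, post head at crop (338,135), i.e. pixel (248.4,180.3). The clip is level with its straight-leg tip near crop (430,155), i.e. pixel (259,182.6). The top camera cannot see the clip.

I'll check the lateral line by comparing edge rows with predictions.

```bash
python3 - <<'E'
from h import *
a=np.radians(-24.2);ex=np.array([np.cos(a),np.sin(a),0]);ey=np.array([-ex[1],ex[0],0])
C=np.array([568.4,-25.3,0])/1e3
P=lambda x,y,z:(C+ex*x/1e3+ey*y/1e3+[0,0,z/1e3])
g=cv2.GaussianBlur(np.load("pics/scene5.npz")["p"].astype(np.float32).mean(2),(3,1),0)
for u in (222,226,230,234,238):
    out=[]
    for nm,y,z in (("base back",-50,25),("plate back",-22,45),("slot back",-12,45),("slot front",12,45),("plate front",22,45),("base front",50,25)):
        # point on this edge whose column is u
        xs=np.linspace(-75,75,301);q=proj("scene",[P(x,y,z) for x in xs]);i=np.argmin(abs(q[:,0]-u))
        if abs(q[i,0]-u)<1: out.append((nm,round(float(q[i,1]),1),round(xs[i])))
    print(u,out); print("   rows173+",g[173:216,u].astype(int).tolist())
print("px per mm lateral",proj("scene",[P(-20,0,45),P(-20,10,45)]))
o=manip.get_obs();pt=o["position"]-ex*0;tip=o["position"]+ex*.068+[0,0,.0041]
print("tip pred",proj("scene",[tip,o["position"]+ex*.045+[0,0,.0041]]))
print("post line z=57 mouth/-x, axis; top 71",proj("scene",[P(-24,0,57),P(-15,0,57),P(-15,0,71),P(-15,0,62)]))
for v in range(174,190): print(v,g[v,238:272].astype(int).tolist())
E
```

```text
222 [('base back', 187.3, 50), ('plate back', 186.6, 50), ('slot back', 188.8, 52), ('slot front', 194.1, 54), ('plate front', 196.4, 54), ('base front', 209.9, 59)]
   rows173+ [71, 71, 66, 72, 73, 68, 71, 69, 72, 71, 71, 69, 69, 60, 99, 218, 206, 199, 207, 217, 213, 210, 213, 212, 215, 215, 214, 214, 215, 213, 213, 214, 215, 218, 212, 198, 229, 197, 83, 100, 99, 96, 98]
226 [('base back', 186.8, 40), ('plate back', 186.1, 40), ('slot back', 188.2, 42), ('slot front', 193.6, 44), ('plate front', 195.8, 44), ('base front', 209.4, 50)]
   rows173+ [71, 71, 70, 68, 72, 70, 71, 67, 68, 69, 72, 68, 60, 105, 255, 245, 241, 240, 240, 241, 242, 244, 253, 205, 107, 113, 116, 115, 118, 118, 226, 217, 214, 212, 212, 216, 221, 111, 97, 102, 100, 97, 99]
230 [('base back', 186.3, 30), ('plate back', 185.6, 30), ('slot back', 187.7, 32), ('slot front', 193.0, 34), ('plate front', 195.3, 35), ('base front', 208.8, 40)]
   rows173+ [67, 71, 70, 71, 70, 72, 72, 70, 71, 69, 69, 65, 54, 227, 254, 200, 205, 214, 237, 241, 244, 247, 255, 90, 115, 114, 115, 113, 107, 129, 226, 215, 214, 213, 216, 219, 18
[... 2908 characters left out ...]
84, 134, 73]
186 [255, 252, 248, 247, 242, 228, 206, 192, 170, 126, 105, 105, 108, 109, 107, 115, 147, 193, 221, 225, 225, 219, 181, 130, 133, 172, 188, 188, 189, 188, 190, 189, 150, 83]
187 [144, 112, 97, 91, 94, 98, 105, 131, 178, 199, 167, 123, 106, 99, 100, 109, 103, 109, 160, 209, 224, 224, 227, 232, 217, 190, 185, 191, 189, 187, 188, 190, 163, 103]
188 [113, 117, 119, 119, 120, 119, 113, 110, 115, 128, 131, 116, 101, 93, 95, 102, 105, 145, 208, 229, 223, 223, 223, 221, 184, 128, 127, 171, 189, 187, 187, 188, 180, 135]
189 [119, 119, 117, 116, 115, 112, 112, 114, 117, 117, 110, 100, 96, 92, 94, 101, 109, 153, 213, 228, 223, 223, 221, 223, 227, 192, 118, 89, 124, 170, 188, 190, 191, 151]
```

Edge rows match the predictions to about 0.2 px, and the tip and stand lines agree within about 1 mm. Approach until just short of the post, then go in gently.

```bash
cat >> h.py <<'E'
def st():
    o=manip.get_obs();a=np.radians(-24.2);ex=np.array([np.cos(a),np.sin(a),0]);ey=np.array([-ex[1],ex[0],0])
    d=o["position"]*1e3-[568.4,-25.3,0];f=o["ft_force"]
    print("stand frame: x %.1f y %.1f z %.1f | push %.2f lat %.2f up %.2f grip %.3f t %.2f"%(d@ex,d@ey,d[2],-f@ex,f@ey,f[2],o["grip_width"],o["clock"]))
E
python3 -m pendant '{"offset":[[0,0,-0.01],[0,0,-0.03],[0,0,-0.05],[0,0,-0.06],[0,0,-0.065],[0,0,-0.065]],"turn":[[0,0,0],[0,0,0],[0,0,0],[0,0,0],[0,0,0],[0,0,0]]}' >/dev/null; python3 -c "from h import *;st()"
python3 -m pendant '{"offset":[[0,0,-0.004],[0,0,-0.008],[0,0,-0.012],[0,0,-0.016],[0,0,-0.016]],"turn":[[0,0,0],[0,0,0],[0,0,0],[0,0,0],[0,0,0]]}'>/dev/null; python3 -c "from h import *;st()"
```

```text
stand frame: x -93.9 y 0.1 z 53.2 | push -0.47 lat 0.51 up -1.63 grip 0.150 t 19.55
stand frame: x -90.6 y 0.1 z 53.2 | push 0.00 lat 0.27 up -1.00 grip 0.152 t 20.18
```

```bash
python3 -m pendant '{"offset":[[0,0.0005,-0.004],[0,0.0005,-0.008],[0,0.0005,-0.012],[0,0.0005,-0.015],[0,0.0005,-0.015]],"turn":[[0,0,0],[0,0,0],[0,0,0],[0,0,0],[0,0,0]]}' >/dev/null; python3 -c "from h import *;st()"
python3 -m pendant '{"offset":[[0,0.0005,-0.004],[0,0.0005,-0.008],[0,0.0005,-0.012],[0,0.0005,-0.015],[0,0.0005,-0.015]],"turn":[[0,0,0],[0,0,0],[0,0,0],[0,0,0],[0,0,0]]}'>/dev/null; python3 -c "
from h import *;st()
p,d=manip.camera('scene');np.savez('pics/scene6.npz',p=p)
for v in range(180,188): print(v,p[v,244:268].mean(1).astype(int).tolist())"
```

```text
stand frame: x -87.6 y 0.1 z 53.1 | push -1.37 lat -0.03 up -0.80 grip 0.154 t 20.80
stand frame: x -84.5 y 0.1 z 53.0 | push -0.66 lat -0.48 up -0.94 grip 0.153 t 21.43
180 [82, 161, 229, 221, 214, 195, 167, 169, 225, 255, 222, 213, 186, 176, 155, 206, 205, 217, 255, 255, 243, 171, 241, 235]
181 [94, 178, 232, 226, 213, 196, 183, 163, 120, 133, 145, 162, 170, 174, 187, 164, 74, 69, 113, 148, 152, 161, 206, 195]
182 [63, 94, 164, 204, 184, 148, 132, 66, 42, 41, 74, 113, 125, 152, 222, 255, 243, 238, 216, 198, 171, 136, 161, 114]
183 [55, 69, 104, 112, 102, 96, 90, 112, 143, 173, 241, 215, 190, 168, 130, 102, 101, 116, 111, 127, 115, 88, 101, 67]
184 [160, 163, 176, 86, 107, 106, 89, 106, 106, 100, 87, 94, 84, 75, 101, 161, 231, 112, 129, 201, 184, 102, 72, 49]
185 [244, 232, 140, 96, 103, 100, 105, 144, 166, 164, 174, 253, 227, 116, 118, 112, 113, 129, 179, 196, 192, 195, 201, 202]
186 [201, 183, 197, 97, 104, 106, 100, 120, 102, 117, 134, 205, 243, 244, 225, 155, 220, 111, 126, 186, 185, 188, 190, 189]
187 [100, 115, 186, 223, 163, 108, 98, 102, 90, 117, 105, 82, 113, 102, 147, 216, 141, 241, 235, 162, 190, 191, 186, 186]
```

The leg reaches the post face and there is no contact force, so the tip is inside the hole. Continuing.

```bash
for i in 1; do python3 -m pendant '{"offset":[[0,0.0005,-0.005],[0,0.0005,-0.01],[0,0.0005,-0.015],[0,0.0005,-0.02],[0,0.0005,-0.02]],"turn":[[0,0,0],[0,0,0],[0,0,0],[0,0,0],[0,0,0]]}' >/dev/null; python3 -c "from h import *;st()"; done
python3 -m pendant '{"offset":[[0,0,-0.005],[0,0,-0.01],[0,0,-0.015],[0,0,-0.02],[0,0,-0.02]],"turn":[[0,0,0],[0,0,0],[0,0,0],[0,0,0],[0,0,0]]}'>/dev/null; python3 -c "from h import *;st()"
python3 -m pendant '{"offset":[[0,0,-0.005],[0,0,-0.01],[0,0,-0.015],[0,0,-0.02],[0,0,-0.02]],"turn":[[0,0,0],[0,0,0],[0,0,0],[0,0,0],[0,0,0]]}'>/dev/null; python3 -c "from h import *;st()"
```

```text
stand frame: x -80.5 y 0.1 z 52.9 | push 0.29 lat 0.33 up -0.29 grip 0.154 t 22.10
stand frame: x -76.5 y 0.1 z 52.8 | push 0.11 lat -1.10 up -1.25 grip 0.154 t 22.73
stand frame: x -72.4 y 0.1 z 52.9 | push 0.00 lat -0.17 up -0.66 grip 0.152 t 23.35
```

```bash
python3 -m pendant '{"offset":[[0,0,-0.005],[0,0,-0.01],[0,0,-0.015],[0,0,-0.015]],"turn":[[0,0,0],[0,0,0],[0,0,0],[0,0,0]]}'>/dev/null; python3 -c "
from h import *;st()
p,d=manip.camera('scene');cv2.imwrite('pics/c7.png',cv2.resize(p[160:215,215:295,::-1],None,fx=9.5,fy=9.5,interpolation=cv2.INTER_CUBIC))"
```

```text
stand frame: x -69.3 y 0.0 z 52.8 | push 0.28 lat 0.33 up -0.55 grip 0.153 t 23.85
```

View pics/c7.png

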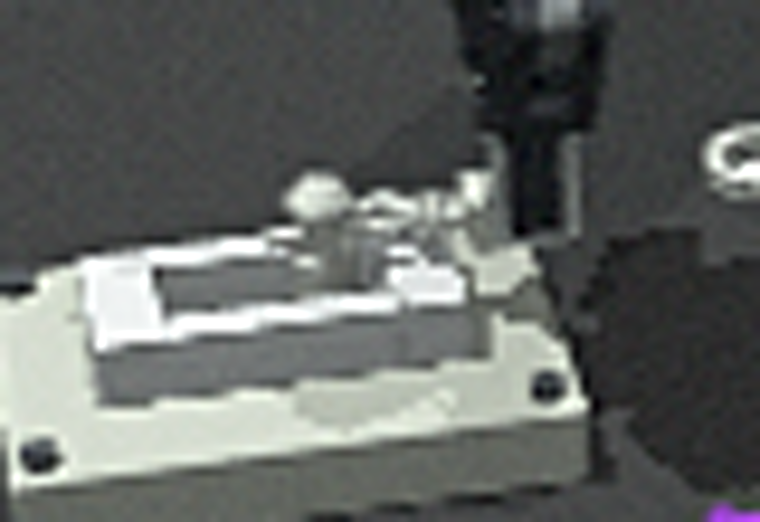

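Scene crop: the straight leg enters the post and its tip is just emerging on the far side, at crop (283,230). The bowed leg passes behind the post and the plate still lies flat. Push on in small steps.

```bash
python3 -m pendant '{"offset":[[0,0,-0.005],[0,0,-0.01],[0,0,-0.015],[0,0,-0.02],[0,0,-0.02]],"turn":[[0,0,0],[0,0,0],[0,0,0],[0,0,0],[0,0,0]]}'>/dev/null; python3 -c "from h import *;st()"
python3 -m pendant '{"offset":[[0,0,-0.003],[0,0,-0.006],[0,0,-0.009],[0,0,-0.009]],"turn":[[0,0,0],[0,0,0],[0,0,0],[0,0,0]]}'>/dev/null; python3 -c "from h import *;st()"
```

```text
stand frame: x -65.3 y -0.2 z 52.7 | push 1.81 lat -1.53 up -1.76 grip 0.156 t 24.52
stand frame: x -63.5 y -0.4 z 52.7 | push 2.43 lat -2.08 up -0.78 grip 0.152 t 25.02
```

```bash
for i in 1; do python3 -m pendant '{"offset":[[0,0,-0.003],[0,0,-0.006],[0,0,-0.01],[0,0,-0.01]],"turn":[[0,0,0],[0,0,0],[0,0,0],[0,0,0]]}'>/dev/null; python3 -c "from h import *;st()"
python3 -m pendant '{"offset":[[0,0,-0.003],[0,0,-0.006],[0,0,-0.01],[0,0,-0.01]],"turn":[[0,0,0],[0,0,0],[0,0,0],[0,0,0]]}'>/dev/null; python3 -c "from h import *;st()"; done
```

```text
stand frame: x -61.5 y -0.6 z 52.6 | push 3.31 lat -3.91 up -0.74 grip 0.155 t 25.52
stand frame: x -60.1 y -1.0 z 52.2 | push 5.69 lat -3.29 up -0.86 grip 0.152 t 26.02
```

```bash
python3 -c "
from h import *;go(500,0,52.9,65.8)"; python3 -m pendant '{"offset":[[0.003,-0.002,-0.004],[0.003,-0.002,-0.008],[0.003,-0.002,-0.012],[0.003,-0.002,-0.012]],"turn":[[0,0,0],[0,0,0],[0,0,0],[0,0,0]]}'>/dev/null; python3 -c "from h import *;st()
go(500,0,52.9,65.8)"
```

```text
offset [-0.0197, -0.0033, 0.0633] turn [-0.0017, -0.0012, -0.0011] | pos mm [513.2  -1.6  52.2] jaw 65.75 tilt [-0.05  0.08] F [-6.54 -0.67 -0.86] grip 0.152 t 26.02
stand frame: x -56.4 y -0.9 z 52.9 | push -1.94 lat -5.48 up -0.97 grip 0.155 t 26.52
offset [-0.0202, -0.0001, 0.0816] turn [0.0009, -0.0022, -0.0012] | pos mm [516.5  -3.   52.9] jaw 65.7 tilt [-0.05 -0.04] F [-0.48 -5.79 -0.97] grip 0.155 t 26.52
```

```bash
python3 -m pendant '{"offset":[[0.002,0,-0.003],[0.002,0,-0.006],[0.002,0,-0.01],[0.002,0,-0.01]],"turn":[[0,0,0],[0,0,0],[0,0,0],[0,0,0]]}'>/dev/null; python3 -c "from h import *;st()"
python3 -m pendant '{"offset":[[0.002,0,-0.002],[0.002,0,-0.004],[0.002,0,-0.006],[0.002,0,-0.006]],"turn":[[0,0,0],[0,0,0],[0,0,0],[0,0,0]]}'>/dev/null; python3 -c "from h import *;st()"
```

```text
stand frame: x -53.9 y -0.5 z 53.1 | push -2.49 lat -4.20 up -0.98 grip 0.155 t 27.02
stand frame: x -52.7 y 0.1 z 53.1 | push -0.49 lat -3.06 up -1.18 grip 0.153 t 27.52
```

```bash
python3 -m pendant '{"offset":[[0,0,-0.003],[0,0,-0.006],[0,0,-0.006]],"turn":[[0,0,0],[0,0,0],[0,0,0]]}'>/dev/null; python3 -c "from h import *;st()"
python3 -m pendant '{"offset":[[0,0,-0.003],[0,0,-0.005],[0,0,-0.005]],"turn":[[0,0,0],[0,0,0],[0,0,0]]}'>/dev/null; python3 -c "from h import *;st()
p,d=manip.camera('scene');cv2.imwrite('pics/c8.png',cv2.resize(p[160:215,215:295,::-1],None,fx=9.5,fy=9.5,interpolation=cv2.INTER_CUBIC))"
```

```text
stand frame: x -52.2 y 0.2 z 52.9 | push 3.40 lat -3.37 up 0.65 grip 0.150 t 27.90
stand frame: x -51.9 y 0.2 z 52.7 | push 5.11 lat -4.84 up 1.73 grip 0.154 t 28.27
```

View pics/c8.png

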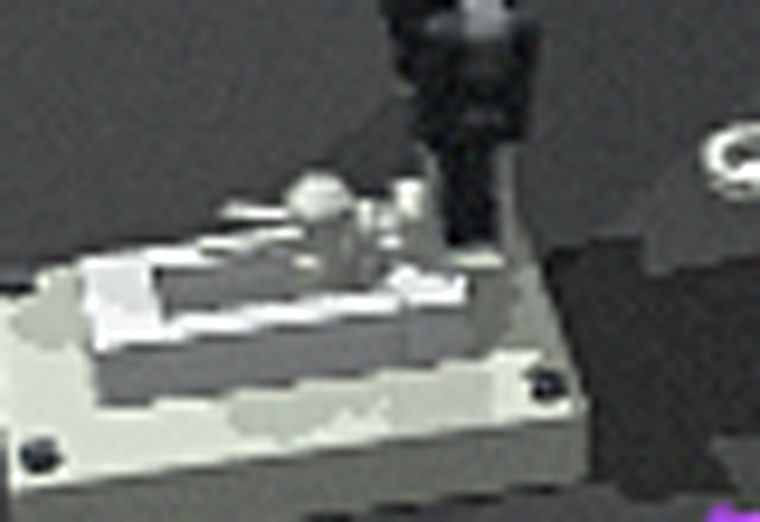

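Scene crop: both legs stick out past the post on the left, the bowed leg at crop (225,208) behind it and the straight tip near (205,243), and the collar is at the post. The push is rising, so bring it up gently to under 20 N.

```bash
python3 -m pendant '{"offset":[[0,0,-0.005],[0,0,-0.01],[0,0,-0.01],[0,0,-0.01]],"turn":[[0,0,0],[0,0,0],[0,0,0],[0,0,0]]}'>/dev/null; python3 -c "from h import *;st()"
```

```text
stand frame: x -51.6 y 0.2 z 52.2 | push 8.39 lat -4.23 up 3.11 grip 0.154 t 28.82
```

```bash
python3 -m pendant '{"offset":[[0,-0.004,-0.005],[0,-0.004,-0.01],[0,-0.004,-0.014],[0,-0.004,-0.014]],"turn":[[0,0,0],[0,0,0],[0,0,0],[0,0,0]]}'>/dev/null; python3 -c "from h import *;st()
go(500,0,52.9,65.8)"
```

```text
stand frame: x -51.4 y 0.2 z 52.3 | push 12.09 lat -4.38 up 4.17 grip 0.156 t 29.32
offset [-0.0256, -0.0022, 0.1071] turn [-0.0111, 0.0006, -0.0044] | pos mm [521.6  -4.1  52.3] jaw 65.83 tilt [-0.2  0.5] F [-12.83   0.96   4.17] grip 0.156 t 29.32
```

```bash
python3 -m pendant '{"offset":[[0,-0.006,-0.008],[0,-0.006,-0.014],[0,-0.006,-0.018],[0,-0.006,-0.018]],"turn":[[-0.011,0,-0.004],[-0.011,0,-0.004],[-0.011,0,-0.004],[-0.011,0,-0.004]]}'>/dev/null; python3 -c "from h import *;st()
go(500,0,52.9,65.8)"
```

```text
stand frame: x -51.2 y 0.0 z 52.3 | push 14.08 lat -5.10 up 3.91 grip 0.153 t 29.82
offset [-0.0248, -0.0024, 0.1077] turn [-0.0084, 0.0022, -0.0029] | pos mm [521.7  -4.3  52.3] jaw 65.9 tilt [-0.13  0.38] F [-14.93   1.12   3.91] grip 0.153 t 29.82
```

```bash
python3 -m pendant '{"offset":[[0,-0.006,-0.01],[0,-0.006,-0.016],[0,-0.006,-0.021],[0,-0.006,-0.021]],"turn":[[-0.009,0,-0.003],[-0.009,0,-0.003],[-0.009,0,-0.003],[-0.009,0,-0.003]]}'>/dev/null; python3 -c "from h import *;st()"
```

```text
stand frame: x -51.2 y 0.0 z 52.2 | push 15.32 lat -4.37 up 4.64 grip 0.154 t 30.32
```

```bash
python3 -m pendant '{"offset":[[0,-0.006,-0.014],[0,-0.006,-0.022],[0,-0.006,-0.026],[0,-0.006,-0.026]],"turn":[[-0.009,0,-0.003],[-0.009,0,-0.003],[-0.009,0,-0.003],[-0.009,0,-0.003]]}'>/dev/null; python3 -c "from h import *;st()
go(500,0,52.9,65.8)"
```

```text
stand frame: x -50.9 y -0.1 z 51.9 | push 19.10 lat -5.35 up 8.02 grip 0.153 t 30.82
offset [-0.0238, -0.004, 0.1096] turn [-0.0119, 0.0062, -0.0035] | pos mm [522.   -4.5  51.9] jaw 66.08 tilt [-0.16  0.54] F [-19.62   2.95   8.02] grip 0.153 t 30.82
```

```bash
python3 -m pendant '{"offset":[[-0.002,-0.003,0],[-0.003,-0.005,0],[-0.004,-0.006,0],[-0.004,-0.006,0]],"turn":[[-0.012,0,-0.003],[-0.012,0,-0.003],[-0.012,0,-0.003],[-0.012,0,-0.003]]}'>/dev/null; python3 -c "from h import *;st()"
```

```text
stand frame: x -51.6 y -0.8 z 52.8 | push 5.12 lat -3.42 up -2.18 grip 0.156 t 31.32
```

```bash
python3 -m pendant '{"offset":[[-0.003,0.0005,0.001],[-0.003,0.0005,0.001],[-0.003,0.0005,0.001]],"turn":[[0,0,0],[0,0,0],[0,0,0]]}' 0 20 >/dev/null; python3 -c "from h import *;st()"
python3 -m pendant '{"offset":[[0,0,0],[0,0,0],[0,0,0],[0,0,0],[0,0,0]],"turn":[[0,0,0],[0,0,0],[0,0,0],[0,0,0],[0,0,0]]}' 45 20 >/dev/null; python3 -c "from h import *;st()"
python3 -m pendant '{"offset":[[0,-0.02,0],[0,-0.08,0],[0,-0.2,0],[0,-0.4,0],[0,-0.6,0],[0,-0.8,0],[0,-0.8,0]],"turn":[[0,0,0],[0,0,0],[0,0,0],[0,0,0],[0,0,0],[0,0,0],[0,0,0]]}' >/dev/null; python3 -c "from h import *;st()
p,d=manip.camera('scene');np.savez('pics/scene9.npz',p=p,d=d);cv2.imwrite('pics/c9.png',cv2.resize(p[160:215,215:295,::-1],None,fx=9.5,fy=9.5,interpolation=cv2.INTER_CUBIC))"
```

```text
stand frame: x -51.7 y -1.2 z 52.7 | push 3.63 lat -1.16 up -0.55 grip 0.153 t 31.70
stand frame: x -51.7 y -1.2 z 52.8 | push -0.29 lat -0.56 up -0.15 grip 0.457 t 32.33
stand frame: x -50.1 y -0.1 z 216.6 | push -0.62 lat -0.64 up -0.31 grip 0.451 t 33.20
```

View pics/c9.png

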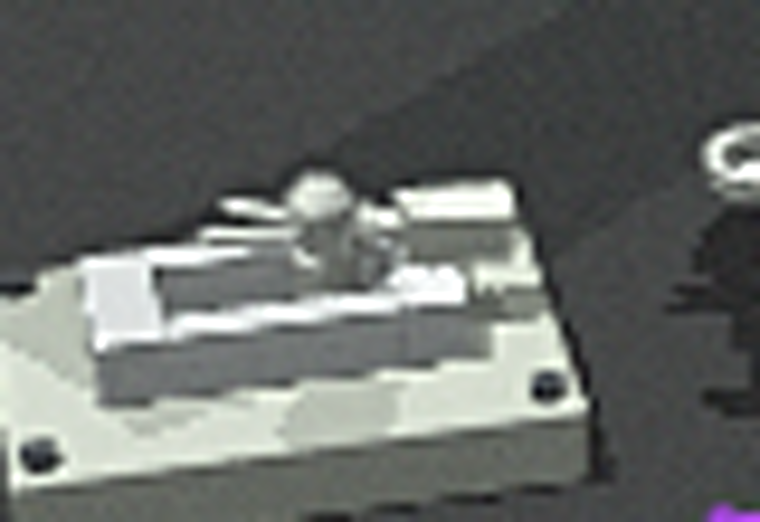

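Scene crop: the clip is let go and sits level through the post. Both leg ends are past the post at crop (203,235) and (222,205), and the plate is flat. I'll clear the arm for a top view.

```bash
python3 -m pendant '{"offset":[[-0.15,0,0],[-0.4,0,0.1],[-0.65,0,0.2],[-0.9,0,0.3],[-1,0,0.4],[-1,0,0.4]],"turn":[[0,0,0],[0,0,0],[0,0,0],[0,0,0],[0,0,0],[0,0,0]]}' >/dev/null
python3 -m pendant '{"offset":[[-0.2,0,0],[-0.4,0,0],[-0.65,0,0],[-0.65,0,0]],"turn":[[0,0,0],[0,0,0],[0,0,0],[0,0,0]]}' >/dev/null
python3 -c "
from h import *;st()
p,d=manip.camera('top');np.savez('pics/top10.npz',p=p)
s,_=manip.camera('scene');np.savez('pics/scene10.npz',p=s)
a=cv2.resize(p[180:245,290:355,::-1],(585,585),interpolation=cv2.INTER_CUBIC);b=cv2.resize(p[110:290,160:430,::-1],(210,140));c=cv2.resize(s[:,:,::-1],(210,158))
cv2.imwrite('pics/c10.png',np.hstack([a,np.vstack([b,c,np.zeros((287,210,3),np.uint8)])]))
print('straight tip',cast('scene',[(236.4,184.7)],.057)*1e3,'flare',cast('scene',[(238.4,181.6)],.057)*1e3)
# stay-put check of bystanders: changed pixels vs first pictures
for n,q in (('top',p),('scene',s)):
    o=np.load(f'pics/{n}0.npz')['p'].astype(int);D=(abs(q.astype(int)-o).max(2)>70).astype(np.uint8)
    k,l,t,_=cv2.connectedComponentsWithStats(D);print(n,[t[i].tolist() for i in range(1,k) if t[i,4]>12])
"
```

```text
stand frame: x -131.1 y -335.0 z 212.8 | push 0.02 lat 1.80 up -0.35 grip 0.449 t 34.50
straight tip [[580.96001215 -34.41992726  57.        ]] flare [[569.57639301 -43.7081668   57.        ]]
top [[316, 218, 4, 6, 16], [213, 225, 19, 25, 133], [384, 224, 29, 37, 416], [442, 277, 118, 143, 8498], [492, 287, 15, 23, 46]]
scene [[223, 0, 34, 41, 679], [381, 0, 25, 70, 802], [430, 0, 23, 50, 633], [256, 12, 20, 4, 59], [256, 14, 23, 35, 417], [396, 40, 9, 5, 16], [416, 44, 13, 10, 21], [434, 46, 6, 7, 16], [442, 47, 3, 20, 34], [266, 66, 7, 12, 17], [357, 128, 22, 8, 101], [442, 141, 11, 8, 27], [216, 150, 33, 10, 176], [224, 179, 49, 24, 450], [223, 184, 23, 4, 27], [337, 235, 10, 10, 68], [329, 245, 14, 18, 82]]
```

View pics/c10.png

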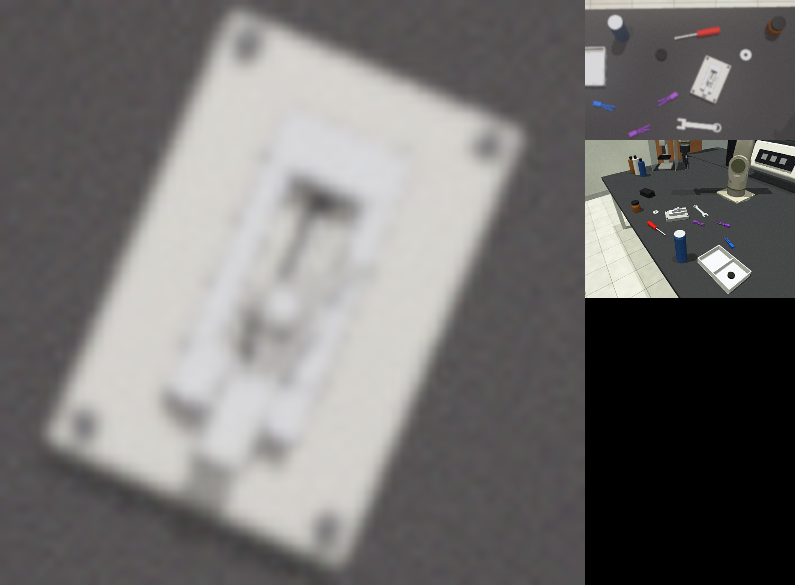

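```bash
python3 -c "
from workcell import manip
print(manip.hand_in(), manip.get_obs()['clock'])"
```

```text
the job is handed in; nothing more can be done
the job is handed in; nothing more can be done
```

The clamp plate is on the stand and the clip is locked through the post. I handed the job in with the arm's clock at about 34.6 s, within the 64 s limit.

- **Plate:** I set it down at about 6 to 7 N. The pictures show it flat on the base, in line and centred to within about 1 mm.
- **Clip:** The straight leg went through the cross hole with no contact force at entry. The bowed leg snapped over the post: the push reached at least 5.7 N in the readings between steps, then turned to a slight pull. I did not catch the peak itself. I then pushed the stop collar against the post until the reading was 19.1 N, eased off to about 4 N and let go.
- **Last checks:** With the gripper clear, both legs stick out past the post about 13 mm apart, against 14 mm when shut. This agrees with the bowed leg being closed, although the spread is only good to 2 mm or so. The before and after pictures show no bystander moved, and nothing is touching the robot.
- **Disagreements:** The two cameras differed by about 3 mm on the stand's sideways position. Checking edges against the plate settled this to under 1 mm. The clip came to rest about 1 mm short of where my estimate of the post put home, which is within that estimate's error. While pushing home, the leg also pressed down in the hole with up to 8 N and sideways with about 5 N, and I relieved this before release.

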